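# Unlock the medicine drawer and put its key away

### The arm

A 6-joint arm with a two-finger parallel gripper is mounted at the origin on a cart in front of the work surface, level with it; the furniture and walls round the work are solid. World frame = base frame: x ahead of the robot, y to its left, z up, the work surface at z = 0. Lengths are in m, angles in degrees, forces in N, time in s.
With the tool pointing down it reaches from about 0.35 to 0.85 m from the base axis. Payload 8.1 kg.
Tool frame: the origin (TCP) lies midway between the tips of the shut fingers; the grasp point (between the pads) lies 19 mm behind it; z points along the fingers, y is the line along which they close (so a half turn about z gives the same grasp; the last joint's range is limited). The gripper opens to 93 mm and grips with 3 to 60 N. Pads are 15 mm wide; open, the fingers measure 128 mm over their backs; the gripper's body (75 mm by 188 mm) begins 65 mm behind the grasp point.
Start: joints at [61.284, 7.471, 85.268, -0, 87.261, -4.893], TCP at [0.242, 0.549, 0.195] pointing down, gripper open.
Joint ranges: [-169.43, 169.43], [-51.17, 129.36], [1.28, 143.12], [-76.62, 256.62], [0, 156.53], [-152.29, 152.29]. Speed limits (degrees/s): [136.94, 136.94, 159.86, 180, 180, 180].

### API

Orientations are given as a 3x3 rotation matrix whose columns are the frame's x, y, z axes.
In Python, from cell import bot gives the robot as it stands. Calls block until the motion is done:
- bot.move_ptp(position, orientation): joint-space move of the TCP to a pose.
- bot.move_linear(position, rotation=None, max_speed=0.15, guard=None): straight line of the TCP; rotation=None keeps the orientation; max_speed is the mean speed in m/s. With guard (N) it stops when the force on the tool has changed by that much, and returns True; else False.
- bot.movej(angles): joint-space move.
- bot.command_gripper(opening): finger opening in m; the grip force is fixed at half the most; returns when the fingers have stopped.
- bot.wait(seconds).
- bot.inverse_kinematics(position, orientation): joint angles nearest the present ones, or None.
- bot.state(): the state.
- bot.get_image(name): name is "side" or "top"; returns a dict with "img" (400x640x3 uint8, blue, green, red), "intrinsics" (3x3 intrinsics, pixels), "extrinsics" (4x4, takes a point from world to camera coordinates). Camera axes: x right, y down, z forward; pixel columns grow to the right and rows downward; lengths in m; the calibration is good to about 2 mm. A picture is of the moment at which its call begins. There is no depth.
A pose or a line that the arm cannot do raises bot.MotionError and nothing moves.
- bot.hand_in(): hands the job in; it is judged then, once.
The state is a dict: "clock": time; "joints": joint angles; "qd": joint speeds; "tau": joint torques, N m; "eef_pos": TCP position; "orientation": TCP orientation; "contact_force": force on the tool from outside, world axes, zero at the start; "ft_torque": the same for the moment, N m; "finger_gap": finger opening in m; "grip_force": force on a finger pad.
Only numpy, scipy, OpenCV 4.12 (cv2) and the standard library are available. Lean on these libraries where they do the work, as an engineer would, in place of code of your own. Each camera call takes 0.05 s, during which the arm holds its last target. There are 200 camera calls.

### The job

Unlock the white medicine box: pick up the key with the blue grip, stand it in the keyhole on top of the box, push it fully home and let go of it, then take hold of it afresh (best from straight above), turn it clockwise to its stop so that the drawer springs open, turn it back home and draw it out. Finally put the key away in the white spotted mug, blade down, and let go. Leave the drawer open, and do not force it, knock over the jars on the box or disturb either mug.

Things in the scene. Friction and masses are not known exactly. Their poses are not given: they have to be found in the camera images.
- key_grip (a point): Centre of the key's blue grip. The key (138 mm long, 70 g) lies flat. Axes: x along the key to the blade's tip, y across the grip's width, z out of its flat face. The grip is a rounded slab 82 mm long (x -41 to +41), 46 mm wide with straight parallel edges, 16 mm thick, a small hole near its free end; then a black collar 8 mm long, 30 x 16 mm, then the steel blade.
- key_shoulder (a point): Face of the key's black collar that rests on the lock plate when the key is fully home: on the key's axis, 49 mm from key_grip, 48 mm from the tip. Axes as key_grip.
- key_tip (a point): Tip of the blade, 97 mm from key_grip along x; axes as key_grip. The blade is a round shank 10 mm thick, 48 mm long, its last 10 mm a nose tapering to 4 mm. 10 to 26 mm from the tip it carries a flat double bit, 24 mm wide (y), 5 mm thick (z), the same on both sides: the key fits either way round.
- keyhole (a point): Centre of the keyhole, in the top face of the square steel lock plate (44 mm) on the white medicine box, 115 mm above the worktop. Axes of the box: z up, x from drawer front to back, y to its left. A 13 mm square bore crossed by a slot 27 mm long (along x), 8 mm wide (y). The key enters straight down, its grip's width along the slot, 48 mm until the collar rests on the plate.
- lock (a joint): Angle of the lock, rad: 0 home, grows as the key turns clockwise seen from above, firm stop at 1.4. Friction about 0.1 N m; it stays where left and follows the key with about 0.1 rad of play. The key turns only within 3 mm of fully home and comes out only at home; left alone in the lock it stands upright with a little play.
- drawer (a joint): How far the drawer has come out of the box, m: 0 shut and locked, 0.055 sprung fully out. A spring of about 5 N pushes it out by itself once the lock has turned past about 1 rad.
- drawer_pull (a point): Middle of the steel pull lip on the grey drawer front with a green cross, 82 mm above the worktop; moves with the drawer. The box (fixed, 200 x 200 x 110 mm high) reaches from 45 mm before the keyhole to 155 mm behind it and 100 mm to either side; the pull stands 28 mm out of its front.
- mug_floor (a point): Centre of the inner floor of the white mug with grey spots, 7 mm above the worktop. The mug (loose, 275 g) is 91 mm high, its bore about 70 mm wide; its handle reaches 74 mm from this point towards the mug's own -y. A key put in blade down leans against the rim.
- spotted_mug: The same white spotted mug: origin on its underside, 17 mm from the bore's axis towards the handle (-y); z up.
- black_mug: A black mug, 106 mm high, 88 mm wide, 126 mm with its handle; a bystander. It and the spotted mug may stand in either's place. Origin at its underside.
- spice_left: Spice jar with a dark lid, 41 mm wide, 105 mm high, the left one of two standing on the back half of the box; origin at its foot.
- spice_right: Spice jar with a dark lid, 41 mm wide, 105 mm high, the right one of two standing on the back half of the box; origin at its foot.
There are look-alikes about, which are no part of the job. Of the things that look like the part that bears key_grip, the largest one is meant.

How it is judged (in metres and radians):
On the way, in this order (a step that is already met when the one before it is completed fails the run):
1. the key stands fully home in the keyhole and the robot has let go of it (z of key_shoulder in the frame of keyhole between -0.005 and 0.005 m and horizontal distance between key_shoulder and keyhole below 0.006 m and horizontal distance between key_tip and keyhole below 0.008 m and contact force between key and the fingers below 0.05 N and contact force between key and the arm below 0.05 N), for 0.2 s.
2. the key has turned the lock to its stop and the drawer has sprung open (value of joint lock above 1.3 rad and value of joint drawer above 0.03 m and z of key_shoulder in the frame of keyhole below 0.005 m and horizontal distance between key_shoulder and keyhole below 0.006 m), for 0.1 s.
3. the key, still in the lock, has been turned back home (value of joint lock below 0.22 rad and z of key_shoulder in the frame of keyhole below 0.005 m and horizontal distance between key_shoulder and keyhole below 0.006 m), for 0.1 s.
At the end, for the whole second after the job is handed in: The key rests released in the spotted mug, blade down (tip within 42 mm of its axis and below 35 mm, grip within 70 mm of it and above 60 mm); the mug is upright (0.15 rad); the lock is home (below 0.25 rad) and the drawer open by more than 30 mm (value of joint lock below 0.25 rad and value of joint drawer above 0.03 m and horizontal distance between key_tip and mug_floor below 0.042 m and height (world z) of key_tip below 0.035 m and horizontal distance between key_grip and mug_floor below 0.07 m and height (world z) of key_grip above 0.06 m and angle between spotted_mug's own z axis and vertical below 0.15 rad and linear speed of key below 0.05 m/s and contact force between key and the fingers below 0.05 N); the robot touches nothing.
It fails at once if a jar on the box is knocked over or pushed more than 25 mm (distance of any of spice_left, spice_right from where it was at the start of the episode above 0.025 m or angle between any of spice_left, spice_right's own z axis and vertical above 0.4 rad).
It fails at once if the black mug is pushed more than 30 mm or tipped (distance of black_mug from where it was at the start of the episode above 0.03 m or angle between black_mug's own z axis and vertical above 0.4 rad).
It fails at once if the spotted mug is pushed more than 40 mm or tipped (distance of spotted_mug from where it was at the start of the episode above 0.04 m or angle between spotted_mug's own z axis and vertical above 0.4 rad).
It fails at once if the drawer is forced out by more than 15 mm while it is locked (value of joint drawer between 0.015 and 0.028 m and value of joint lock below 0.5 rad).
It also fails if it takes over 72 s, if anything falls off the work surface, if the arm or the gripper's body presses on something with over 40 N, if the wrist force passes 120 N, or if a joint passes its speed limit or range.

## Working session

There is one attempt and no reset: what is moved stays moved. The work goes in short steps, each a Python script; the robot and the scene stay as the last script left them, time stands still between calls to the robot, and variables do not carry over. Pictures are saved under pics/ and viewed, at most 13 in all, crops included, and the job is handed in when it is done.

```bash
mkdir -p pics; ls; python3 - <<'E'
from cell import bot
import cv2,numpy as np
np.set_printoptions(precision=4,suppress=True)
for n in("top","side"):
    d=bot.get_image(n); cv2.imwrite(f"pics/{n}0.png",d["img"]); print(n,d["intrinsics"],d["extrinsics"])
print(bot.state())
E
```

```text
pics
top [[456.2372   0.     316.2707]
 [  0.     456.2372 200.2387]
 [  0.       0.       1.    ]] [[-0.0009 -1.      0.006  -0.0839]
 [-0.9908  0.0001 -0.1353  0.5264]
 [ 0.1352 -0.006  -0.9908  1.2704]
 [ 0.      0.      0.      1.    ]]
side [[384.4661   0.     314.4519]
 [  0.     384.4661 200.3082]
 [  0.       0.       1.    ]] [[ 0.8487 -0.5287 -0.0145 -0.4918]
 [-0.3685 -0.5715 -0.7332  0.2386]
 [ 0.3793  0.6276 -0.6799  1.059 ]
 [ 0.      0.      0.      1.    ]]
{'clock': 0.1, 'joints': array([61.2862,  7.5106, 85.3228, -0.0002, 87.2624, -4.892 ]), 'qd': array([ 0.0848, -0.2093, -0.1685, -0.0541,  0.046 ,  0.0286]), 'tau': array([  0.0013, -56.1339, -49.3097,   0.077 ,   0.0291,   0.    ]), 'eef_pos': array([0.242 , 0.5484, 0.1944]), 'orientation': array([[-0.9148,  0.4039, -0.0008],
       [ 0.4039,  0.9148, -0.0015],
       [ 0.0001, -0.0017, -1.    ]]), 'contact_force': array([ 0.0553,  0.9044, -0.0229]), 'ft_torque': array([ 0.0257,  0.0157, -0.0483]), 'grip_force': 0.0, 'finger_gap': 0.0928533802879373}
```

View pics/top0.png

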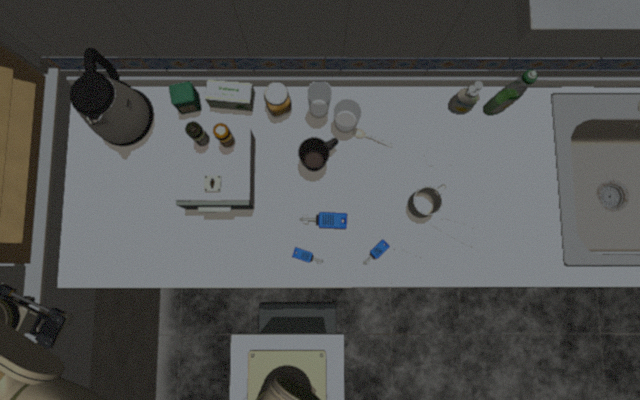

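View pics/side0.png

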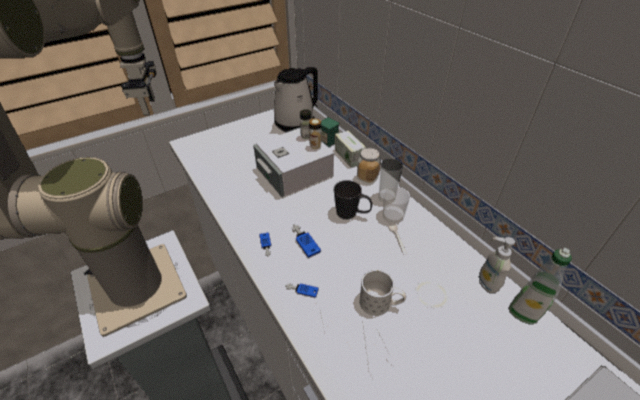

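The top view shows the large blue key at about (332,220) with its blade pointing left (+y). The keyhole plate is at (212,184), the jars at (195,130) and (222,132), the black mug at (315,155) and the spotted mug at (425,203). The side view agrees. Next I'll measure these and make zoomed crops.

```bash
cat > h.py <<'E'
import numpy as np,cv2
from cell import bot
np.set_printoptions(precision=4,suppress=True)
def ray(d,px):
    R,t=d["extrinsics"][:3,:3],d["extrinsics"][:3,3]
    c=-R.T@t; v=R.T@np.linalg.inv(d["intrinsics"])@np.array([px[0],px[1],1.]); return c,v/np.linalg.norm(v)
def plane(d,px,z):
    c,v=ray(d,px); return c+v*(z-c[2])/v[2]
def tri(d1,p1,d2,p2):
    A=np.zeros((3,3));b=np.zeros(3)
    for d,p in((d1,p1),(d2,p2)):
        c,v=ray(d,p);M=np.eye(3)-np.outer(v,v);A+=M;b+=M@c
    return np.linalg.solve(A,b)
def proj(d,P):
    q=d["intrinsics"]@(d["extrinsics"]@np.append(P,1))[:3]; return q[:2]/q[2]
def blue(d,area=20):
    hsv=cv2.cvtColor(d["img"],cv2.COLOR_BGR2HSV)
    m=cv2.inRange(hsv,(100,130,50),(125,255,255))
    cs=cv2.findContours(m,cv2.RETR_EXTERNAL,cv2.CHAIN_APPROX_NONE)[0]
    return sorted([c for c in cs if cv2.contourArea(c)>area],key=cv2.contourArea,reverse=True)
def crop(d,x0,y0,w,h,s): return cv2.convertScaleAbs(cv2.resize(d["img"][y0:y0+h,x0:x0+w],None,fx=s,fy=s,interpolation=cv2.INTER_CUBIC),alpha=1.6)
E
python3 - <<'E'
from h import *
T=bot.get_image("top");S=bot.get_image("side")
for n,d in(("T",T),("S",S)):
    for c in blue(d)[:4]:
        r=cv2.minAreaRect(c); m=cv2.moments(c); g=(m['m10']/m['m00'],m['m01']/m['m00'])
        print(n,cv2.contourArea(c),r,g,plane(d,g,.014))
a=np.hstack([crop(T,170,100,90,115,4),crop(T,295,195,65,115,4)[:460]])
b=np.hstack([crop(S,245,110,100,80,4),crop(S,350,260,60,60,6)[:320]])
cv2.imwrite("pics/a.png",a);cv2.imwrite("pics/b.png",b); 
c=crop(T,400,180,50,45,10);cv2.imwrite("pics/c.png",c)
print(a.shape,b.shape)
E
```

```text
T 366.5 ((332.0, 220.0), (14.0, 28.0), 90.0) (331.7226011823556, 219.99545247839927) [ 0.4716 -0.129   0.014 ]
T 149.0 ((379.0294189453125, 248.88238525390625), (9.282883644104004, 18.498498916625977), 47.72631072998047) (379.29418344519013, 248.70917225950782) [ 0.3888 -0.2652  0.014 ]
T 146.0 ((302.4500427246094, 254.65000915527344), (18.34120750427246, 9.17060375213623), 18.43494987487793) (302.3321917808219, 254.57876712328766) [ 0.3722 -0.0442  0.014 ]
S 297.5 ((307.4261779785156, 243.751708984375), (25.150423049926758, 14.090787887573242), 55.00798034667969) (307.49243697478994, 244.0207282913165) [ 0.4725 -0.1329  0.014 ]
S 158.0 ((306.811767578125, 289.8470764160156), (19.957603454589844, 9.328010559082031), 12.528807640075684) (306.86708860759495, 289.83438818565395) [ 0.3881 -0.2693  0.014 ]
S 93.0 ((264.8513488769531, 239.6081085205078), (12.658721923828125, 8.713146209716797), 80.53767395019531) (264.7885304659498, 239.56989247311827) [ 0.373  -0.0483  0.014 ]
(460, 620, 3) (320, 760, 3)
```

View pics/a.png

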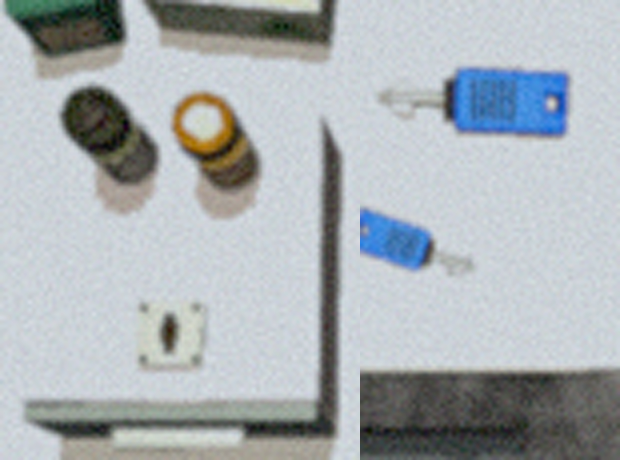

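View pics/b.png

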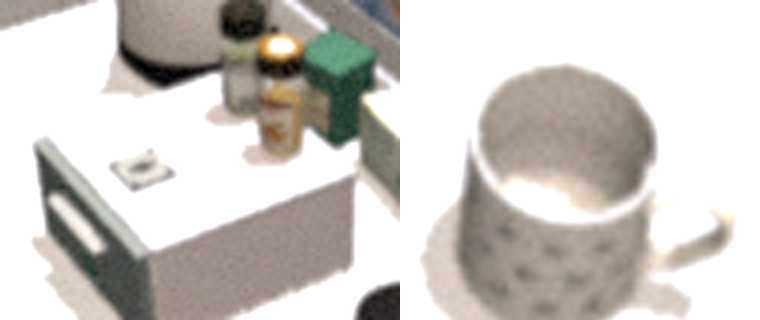

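View pics/c.png

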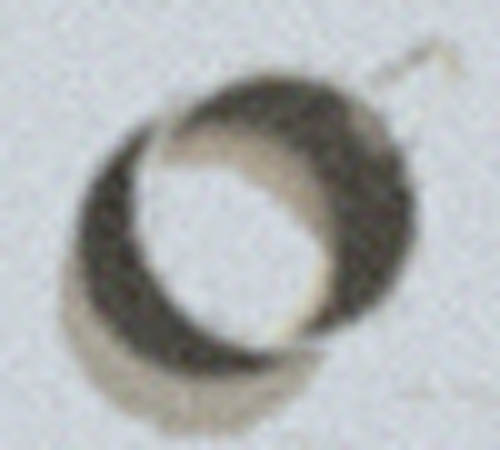

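Readings from the crops:
- **Keyhole:** top pixel about (212.2,183), slot vertical in the image, so along world x.
- **Mug rim:** centre about (427.7,201.2) in the top view and (377.5,284.1) in the side view.
- **Jar lids:** about (193.8,129.5) and (221.3,130.5) in the top view.

Now I'll refine these numerically.

```bash
cat >> h.py <<'E'
def centroid(m,x0,y0):
    M=cv2.moments(m,True); return np.array([M['m10']/M['m00']+x0,M['m01']/M['m00']+y0]),M['m00']
def dark(d,x0,y0,w,h,th,s=8):
    g=cv2.cvtColor(d["img"],cv2.COLOR_BGR2GRAY)[y0:y0+h,x0:x0+w]
    g=cv2.resize(cv2.GaussianBlur(g,(0,0),.6),None,fx=s,fy=s,interpolation=cv2.INTER_CUBIC)
    n,l,st,c=cv2.connectedComponentsWithStats((g<th).astype(np.uint8))
    i=1+np.argmax(st[1:,4]); return (c[i]+.5)/s-.5+[x0,y0],st[i]/s
E
python3 - <<'E'
from h import *
T=bot.get_image("top");S=bot.get_image("side")
g=cv2.cvtColor(T["img"],cv2.COLOR_BGR2GRAY); print(g[175:193,203:222])
g2=cv2.cvtColor(S["img"],cv2.COLOR_BGR2GRAY); print(g2[145:160,270:292])
for th in(80,100,120):
    kt,s1=dark(T,208,176,10,15,th); ks,s2=dark(S,275,147,12,9,th)
    print("hole",th,kt,s1,ks,s2,plane(T,kt,.115),plane(S,ks,.115),tri(T,kt,S,ks))
print("mug",plane(T,(427.7,201.2),.091),plane(S,(377.5,284.1),.091))
print("jars",plane(T,(193.8,129.5),.215),plane(T,(221.3,130.5),.215))
# box yaw: box right edge / front edge
col=range(178,250,4)
# key axis
c=blue(T)[0]; m=np.zeros((400,640),np.uint8); cv2.drawContours(m,[c],-1,1,-1)
M=cv2.moments(m,True); print("key ang px",np.degrees(.5*np.arctan2(2*M['mu11'],M['mu20']-M['mu02'])))
print(cv2.cvtColor(T["img"],cv2.COLOR_BGR2GRAY)[214:226,298:322])
for p in [(176.25,200.75),(251,200)]: print(plane(T,p,.11))
E
```

```text
[[133 125 117 116 129 132 130 126 127 131 127 130 131 130 129 121 118 127
  126]
 [130 118  96  99 121 128 129 126 131 132 130 132 125 129 122 100  96 113
  115]
 [132 117 101  97 117 131 127 125 122 122 125 129 129 127 122 100 100 112
  115]
 [130 125 119 116 127 126 129 123 101  95 104 127 129 128 131 120 118 121
  119]
 [130 129 130 127 125 131 130 112  77  54  77 110 129 129 130 130 132 124
  118]
 [127 127 127 129 127 127 123 104  63  44  66 104 120 130 129 128 130 122
  117]
 [129 125 127 128 126 128 118  85  46  33  46  86 119 130 131 127 125 121
  113]
 [131 129 132 128 131 133 113  73  33  35  45  84 123 133 132 130 123 109
  115]
 [128 130 124 128 127 125 114  72  39  36  50  89 124 130 130 128 126 109
  113]
 [128 129 130 126 130 128 115  77  36  37  64 100 129 134 132 127 121 109
  111]
 [131 132 129 126 129 126 122  87  46  35  74 109 129 130 128 129 123 106
  117]
 [127 129 127 127 129 131 131 108  61  48  82 121 132 130 123 134 123 110
  121]
 [128 127 125 127 127 131 127 116  73  70  97 126 132 132 128 132 123 117
  125]
 [133 121 111 121 123 130 126 124 103 100 112 1
[... 1402 characters left out ...]
9 175 137 115  93  99 111 123 131 152 179 184 186 194
  192 191 194 192]
 [182 192 192 192 197 194 174 134 106 122 141 161 176 186 192 191 190 193
  191 192 194 190]
 [172 187 189 190 195 191 189 179 162 175 185 187 195 193 187 195 195 191
  190 191 194 190]
 [136 168 188 194 191 194 192 189 182 190 192 194 193 190 194 189 193 192
  189 192 195 192]]Traceback (most recent call last):
  File "<stdin>", line 6, in <module>
  File "h.py", line 28, in dark
    i=1+np.argmax(st[1:,4]); return (c[i]+.5)/s-.5+[x0,y0],st[i]/s
        ~~~~~~~~~^^^^^^^^^^
    return _wrapfunc(a, 'argmax', axis=axis, out=out, **kwds)
    return bound(*args, **kwds)
ValueError: attempt to get argmax of an empty sequence
```

```bash
cat >> h.py <<'E'
def wc(d,x,y,r,bg):
    g=cv2.cvtColor(d["img"],cv2.COLOR_BGR2GRAY).astype(float)[y-r:y+r+1,x-r:x+r+1]
    w=np.clip(bg-g,0,None); yy,xx=np.mgrid[-r:r+1,-r:r+1]; return np.array([x+(w*xx).sum()/w.sum(),y+(w*yy).sum()/w.sum()])
E
python3 - <<'E'
from h import *
ims=[(bot.get_image("top"),bot.get_image("side")) for _ in range(6)]
T=dict(ims[0][0]);S=dict(ims[0][1])
T["img"]=np.mean([i[0]["img"] for i in ims],0).round().astype(np.uint8);S["img"]=np.mean([i[1]["img"] for i in ims],0).round().astype(np.uint8)
td=[wc(T,x,y,1,128) for x,y in((205,176),(218,176),(205,190),(218,190))]
P=[plane(T,p,.115) for p in td]; print(np.array(td),"\n",np.array(P),"T plate ctr",np.mean(P,0))
sd=[wc(S,x,y,1,145) for x,y in((273,151),(282,147),(287,153),(278,156))]
print("S plate ctr",np.mean([plane(S,p,.115) for p in sd],0), "tri",tri(T,np.mean(td,0),S,np.mean(sd,0)))
print("edge dirs deg",[np.degrees(np.arctan2(*(P[a]-P[b])[[1,0]])) for a,b in((0,2),(1,3))],[np.degrees(np.arctan2(*(P[a]-P[b])[[0,1]]*[-1,1])) for a,b in((0,1),(2,3))])
g=cv2.cvtColor(T["img"],cv2.COLOR_BGR2GRAY).astype(float)[177:190,207:217]; w=np.clip(110-g,0,None); yy,xx=np.mgrid[177:190,207:217]
kp=np.array([(w*xx).sum(),(w*yy).sum()])/w.sum(); print("slot",kp,plane(T,kp,.115))
print("mug",plane(T,(427.7,201.2),.091),plane(S,(377.5,284.1),.091),tri(T,(427.7,201.2),S,(377.5,284.1)))
print("jars",plane(T,(193.8,129.5),.215),plane(T,(221.3,130.5),.215),"black",plane(T,(314,153),.1))
for p in [(176.25,200.75),(251,200)]: print("front",plane(T,p,.11))
c=blue(T)[0]; m=np.zeros((400,640),np.uint8); cv2.drawContours(m,[c],-1,1,-1)
M=cv2.moments(m,True); print("key ang px",np.degrees(.5*np.arctan2(2*M['mu11'],M['mu20']-M['mu02'])))
gm=cv2.cvtColor(T["img"],cv2.COLOR_BGR2GRAY); print(gm[214:226,298:316])
cs=[(lambda M:(M['m10']/M['m00'],M['m01']/M['m00']))(cv2.moments(blue(d)[0])) for d in(T,S)]
print(cs,plane(T,cs[0],.016),plane(S,cs[1],.016),tri(T,cs[0],S,cs[1]))
E
```

```text
[[205.3515 176.303 ]
 [218.3862 176.269 ]
 [205.2597 189.8528]
 [218.2049 189.9344]] 
 [[0.5809 0.2162 0.115 ]
 [0.581  0.181  0.115 ]
 [0.5438 0.2153 0.115 ]
 [0.5436 0.1804 0.115 ]] T plate ctr [0.5623 0.1982 0.115 ]
S plate ctr [0.5645 0.196  0.115 ] tri [0.5639 0.198  0.1136]
edge dirs deg [np.float64(1.4458093072508404), np.float64(0.8597018010085303)] [np.float64(0.1636624459369006), np.float64(-0.3654116330436528)]
slot [211.8347 182.7437] [0.5632 0.1982 0.115 ]
mug [ 0.5161 -0.3897  0.091 ] [ 0.5183 -0.3942  0.091 ] [ 0.5184 -0.3917  0.0871]
jars [0.6816 0.225  0.215 ] [0.6791 0.1558 0.215 ] black [ 0.6492 -0.0776  0.1   ]
front [0.5149 0.2936 0.11  ]
front [0.5169 0.0924 0.11  ]
key ang px 1.2039755001976666
[[132 129 129 130 130 131 128 128 127 128 130 131 131 131 130 132 131 126]
 [130 132 131 131 128 128 128 125 123 125 128 130 131 131 132 132 130 119]
 [131 131 131 128 123 125 129 128 127 127 126 129 129 129 129 131 130 114]
 [130 126 123 116 110 118 124 122 122 123 120 120 124 124 123 122 124 106]
 [127 118 108 105 107 112 115 114 113 114 113 114 114 115 114 114 113  94]
 [127 116 104  99 107 116 119 118 118 118 117 117 117 118 118 117 115 101]
 [130 122 108  99 101 108 114 114 112 111 101 101  98 100 101 101 101  89]
 [131 131 126 120 113 123 128 127 127 117  98  99 100 101 102  98  90  78]
 [131 131 131 130 125 125 124 127 126 121 113 122 126 127 126 120 112  95]
 [131 131 130 129 127 118 114 116 114 115 116 128 132 133 131 133 129 113]
 [131 130 131 129 131 126 124 113 111 114 119 129 131 131 131 133 130 117]
 [131 131 130 130 129 132 129 128 128 128 129 131 130 132 131 131 131 124]]
[(331.7470481380563, 219.98819255222523), (307.5127334465195, 244.010752688172)] [ 0.4714 -0.129   0.016 ] [ 0.4717 -0.1344  0.016 ] [ 0.4731 -0.1297  0.0101]
```

```bash
cat >> h.py <<'E'
from scipy.spatial.transform import Rotation as Ro
up=np.array([0,0,1.])
def pick(a,s,yaw=-1.2):
    """tool R and key R at pick; a tilt deg, s=+-1 sign of tool y"""
    t=np.radians(yaw); kx=np.array([-np.sin(t),np.cos(t),0]); K=np.c_[kx,np.cross(up,kx),up]
    z=np.sin(np.radians(a))*kx-np.cos(np.radians(a))*up; y=s*np.cross(up,kx)
    return np.c_[np.cross(y,z),y,z],K
def upright(side,yaw=0.6):
    """key R standing, ky = side * box x"""
    t=np.radians(yaw); bx=side*np.array([np.cos(t),np.sin(t),0]); return np.c_[-up,bx,np.cross(-up,bx)]
E
python3 - <<'E'
from h import *
H=np.array([.563,.198,.115]); G=np.array([.4714,-.129,.008])
for a in(10,20,30):
  for s in(1,-1):
    R,K=pick(a,s); 
    tcp=G+[0,0,0]; tcp[2]=.003+7.5e-3*np.sin(np.radians(a))
    q=[bot.inverse_kinematics(tcp-R[:,2]*d,R) for d in(.1,0)]
    off=K.T@(tcp-G)
    for side in(1,-1):
        U=upright(side); Ri=U@K.T@R
        r=[]
        for h in(.09,0):
            g=H+[0,0,.049+h]; r.append(bot.inverse_kinematics(g+U@off,Ri))
        g=H+[0,0,.049]; r.append(bot.inverse_kinematics(g+U@off-Ri[:,2]*.12,Ri))
        print(a,s,side,Ri[:,2],*[None if x is None else np.round(x) for x in q+r])
for b in(0,180):
  R=Ro.from_euler('z',b+.6,degrees=True).as_matrix()@np.diag([1,-1,-1]) # tool x=world x
  R=R@Ro.from_euler('z',90,degrees=True).as_matrix()
  print("above",b,R[:,1],[bot.inverse_kinematics(H+[0,0,z],Ro.from_euler('z',c,degrees=True).as_matrix()@R) for z in(.07,.2) for c in(0,-45,-80)])
E
```

```text
10 1 1 [-0.0103  0.9848 -0.1736] [-30.  -1. 105.   9.  81. 149.] [-29.   5. 110.   9.  70. 149.] [-24.  24.  96.  68. 105. -35.] [-24.  33.  95.  67. 102. -43.] [-33.  37.  87.  61. 111. -42.]
10 1 -1 [ 0.0103 -0.9848 -0.1736] [-30.  -1. 105.   9.  81. 149.] [-29.   5. 110.   9.  70. 149.] [  43.   53.   53.  -64.  126. -151.] [  43.   61.   52.  -61.  123. -145.] None
10 -1 1 [-0.0103  0.9848 -0.1736] [-30.  -1. 105.   9.  81. -31.] [-29.   5. 110.   9.  70. -31.] [-24.  24.  96.  68. 105. 145.] [-24.  33.  95.  67. 102. 137.] [-33.  37.  87.  61. 111. 138.]
10 -1 -1 [ 0.0103 -0.9848 -0.1736] [-30.  -1. 105.   9.  81. -31.] [-29.   5. 110.   9.  70. -31.] [ 43.  53.  53. -64. 126.  29.] [ 43.  61.  52. -61. 123.  35.] [ 48.  78.  21. -67. 134.  22.]
20 1 1 [-0.0098  0.9396 -0.342 ] [-38.   6. 100.  16.  87. 141.] [-35.  10. 106.  17.  76. 140.] [-22.  17.  96.  62. 101. -31.] [-22.  25.  97.  61.  97. -39.] [-32.  27.  90.  56. 107. -38.]
20 1 -1 [ 0.0098 -0.9396 -0.342 ] [-38.   6. 100.  16.  87. 141.] [-35.  10. 106.  17.  76. 140.] [  42.   47.   55.  -57.  122. -150.] [  42.   5
[... 1235 characters left out ...]
([  14.4546,    7.2476,   86.5894,   -0.    ,   86.1631, -121.1454]), array([ 14.4546,   7.2476,  86.5894,  -0.    ,  86.1631, -86.1454]), None, array([  14.4546,    6.0068,   74.4931,   -0.    ,   99.5001, -121.1454]), array([ 14.4546,   6.0068,  74.4931,  -0.    ,  99.5001, -86.1454])]
above 180 [0.9999 0.0105 0.    ] [array([14.4546,  7.2476, 86.5894, -0.    , 86.1631, 13.8546]), array([14.4546,  7.2476, 86.5894, -0.    , 86.1631, 58.8546]), array([14.4546,  7.2476, 86.5894, -0.    , 86.1631, 93.8546]), array([14.4546,  6.0068, 74.4931, -0.    , 99.5001, 13.8546]), array([14.4546,  6.0068, 74.4931, -0.    , 99.5001, 58.8546]), array([14.4546,  6.0068, 74.4931, -0.    , 99.5001, 93.8546])]
```

```bash
python3 - <<'E'
from h import *
R,K=pick(20,-1); G=np.array([.4714,-.129,.008]); tcp=np.array([.4714,-.129,.006])
bot.move_ptp(tcp-R[:,2]*.2,R); 
print(bot.move_linear(tcp-R[:,2]*.03,R,.2), bot.move_linear(tcp,R,.06,guard=6)); print(bot.state()["eef_pos"])
bot.command_gripper(.03); s=bot.state(); print(s["finger_gap"],s["grip_force"],s["eef_pos"],s["clock"])
bot.move_linear(tcp+[0,0,.28],R,.2)
U=upright(-1); Ri=U@K.T@R; H=np.array([.563,.198,.115])
off=K.T@(tcp-G)
tgt=H+[0,0,.049+.048+.05]+U@off
bot.move_ptp(np.array([.45,.12,.34]),Ri)
bot.move_linear(tgt,Ri,.2); bot.wait(.2)
for n in("top","side"): cv2.imwrite(f"pics/{n}1.png",bot.get_image(n)["img"])
T=bot.get_image("top");S=bot.get_image("side")
s=bot.state(); print(s["finger_gap"],s["grip_force"],s["eef_pos"],tgt,s["clock"],s["contact_force"])
np.savez("st.npz",tgt=tgt,Ri=Ri,off=U@off)
def px(P): return proj(T,P),proj(S,P)
print("expect tip",px(H+[0,0,.05]),"hole",px(H))
i=np.vstack([crop(T,165,120,100,75,5)[:300],crop(S,240,80,100,75,5)[:300]]) if 0 else np.hstack([crop(T,175,125,75,100,5),crop(S,245,75,75,100,5)])
cv2.imwrite("pics/d.png",i)
E
```

```text
False False
[ 0.4713 -0.1288  0.0058]
0.030031277615118798 0.0 [ 0.4714 -0.129   0.006 ] 6.4583
0.030021832710477977 0.0 [0.5629 0.1961 0.2625] [0.563 0.196 0.262] 10.925 [-0.4141  1.0677  0.3595]
expect tip (array([207.6366, 179.4892]), array([278.2212, 139.5575])) hole (array([211.8963, 182.8296]), array([279.3662, 151.8124]))
```

View pics/d.png

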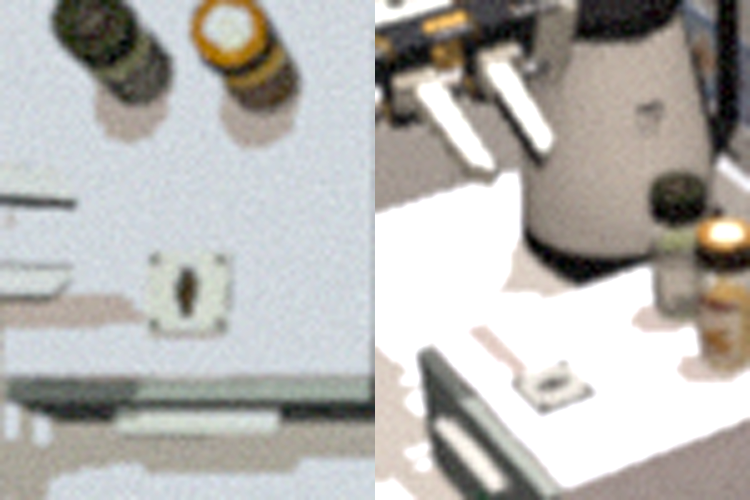

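The gripper closed on nothing: the gap is at the commanded 30 mm and the fingertips sit well behind the nominal TCP. Open fingers are evidently shorter, at top px (190,165.6)/(189,178.6) and side px (279,104)/(268,108). I'll triangulate the tips and relocate the key.

```bash
python3 - <<'E'
from h import *
T=bot.get_image("top");S=bot.get_image("side"); s=bot.state()
for a,b in(((190,165.6),(279,104)),((189,178.6),(268,108))):
    P=tri(T,a,S,b); print(P, s["orientation"].T@(P-s["eef_pos"]))
for d in(T,S):
  for c in blue(d)[:3]:
    M=cv2.moments(c);g=(M['m10']/M['m00'],M['m01']/M['m00']); print(cv2.contourArea(c),g,plane(d,g,.016))
E
```

```text
[0.578  0.2101 0.2856] [-0.0172  0.0152 -0.0211]
[0.5446 0.214  0.2807] [-0.0111 -0.0181 -0.0234]
364.0 (331.78754578754575, 219.99908424908423) [ 0.4714 -0.1291  0.016 ]
148.0 (379.23873873873873, 248.74099099099098) [ 0.3886 -0.2648  0.016 ]
144.0 (302.24305555555554, 254.51388888888889) [ 0.3724 -0.044   0.016 ]
295.5 (307.52284263959393, 243.9870276367738) [ 0.4718 -0.1344  0.016 ]
158.0 (306.918776371308, 289.86708860759495) [ 0.3875 -0.2707  0.016 ]
94.0 (264.8386524822695, 239.60638297872342) [ 0.3724 -0.0502  0.016 ]
```

```bash
python3 - <<'E'
from h import *
R,K=pick(20,-1); tcp=np.array([.4714,-.129,.006]); z=R[:,2]
s=bot.state(); bot.move_linear(s["eef_pos"]+[-.05,-.05,.08],None,.25)
bot.move_ptp(tcp+[0,0,.15],R); bot.command_gripper(.058)
bot.move_linear(tcp+[0,0,.01],R,.2)
print(bot.move_linear(tcp-[0,0,.035],R,.035,guard=5)); p=bot.state()["eef_pos"]; print(p,bot.state()["contact_force"])
bot.move_linear(p+[0,0,.005],R,.05)
bot.command_gripper(.03); s=bot.state(); print(s["finger_gap"],s["grip_force"],s["eef_pos"],s["contact_force"],s["clock"])
E
```

```text
True
[ 0.4711 -0.1288 -0.0191] [-0.6659 -0.8113  6.7541]
0.04538433511916403 29.86847072839737 [ 0.471  -0.1287 -0.0143] [ 0.0555 -1.0987 -0.3455] 16.225
```

```bash
python3 - <<'E'
from h import *
R,K=pick(20,-1); G=np.array([.4710,-.129,.008]); tcp=bot.state()["eef_pos"]
U=upright(-1); Ri=U@K.T@R; H=np.array([.563,.198,.115])
off=K.T@(tcp-G)
bot.move_linear(tcp+[0,0,.30],R,.25)
tgt=H+[0,0,.049+.048+.03]+U@off
bot.move_ptp(tgt+[-.1,-.06,.07],Ri)
bot.move_linear(tgt,Ri,.2); bot.wait(.2)
T=bot.get_image("top");S=bot.get_image("side")
s=bot.state(); print(s["finger_gap"],s["grip_force"],s["eef_pos"],tgt,s["clock"],s["contact_force"])
np.savez("st.npz",tgt=tgt,Ri=Ri,off=U@off)
def px(P): return proj(T,P),proj(S,P)
for n,z in(("tip",.03),("shoulder",.078),("grip",.127),("top",.168),("hole",0)): print(n,*px(H+[0,0,z]))
cv2.imwrite("pics/d2.png",np.hstack([crop(T,175,125,75,100,5),crop(S,245,75,75,100,5)]))
cv2.imwrite("pics/Tf.png",T["img"]);cv2.imwrite("pics/Sf.png",S["img"])
E
```

```text
0.045815118235639204 29.867663383483887 [0.563  0.1758 0.2425] [0.5632 0.1757 0.2417] 20.275 [ 0.6002  0.0036 -0.7218]
tip [209.3827 180.8584] [278.6864 144.5365]
shoulder [205.0915 177.4934] [277.5532 132.4073]
grip [200.3301 173.7597] [276.3344 119.3626]
top [196.0125 170.374 ] [275.2628 107.8932]
hole [211.8963 182.8296] [279.3662 151.8124]
```

View pics/d2.png

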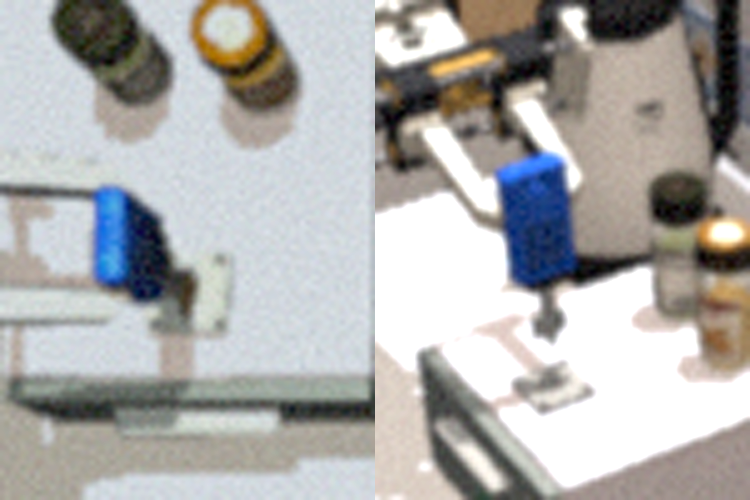

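The key is held upright over the plate: grip top at top px about (197.3,172), tip at side px about (279.5,143), both close to prediction. I'll measure the offset more exactly.

```bash
python3 - <<'E'
from h import *
H=np.array([.563,.198,.115])
T=bot.get_image("top");S=bot.get_image("side")
for n,d,box in(("T",T,(185,155,25,35)),("S",S,(262,95,30,45))):
    x0,y0,w,h=box; im=d["img"][y0:y0+h,x0:x0+w].astype(int)
    b=im[...,0]; sat=b-im[...,2]
    print(n); 
    for lo,hi in((110,300),) : 
        m=((b>lo)&(sat>60)).astype(np.uint8); c,A=centroid(m,x0,y0); ys,xs=np.nonzero(m); print("bright",c,A,"cols",xs.min()+x0,xs.max()+x0,"rows",ys.min()+y0,ys.max()+y0)
    m=(sat>35).astype(np.uint8); c,A=centroid(m,x0,y0); ys,xs=np.nonzero(m);print("all",c,A,"cols",xs.min()+x0,xs.max()+x0,"rows",ys.min()+y0,ys.max()+y0)
print(b[10:20])
# predicted pixel corners of grip
for n,d in(("T",T),("S",S)):
    print(n,"top face pred",np.array([proj(d,H+[dx,dy,.168]) for dx in(-.02,.02) for dy in(-.008,.008)]).mean(0))
    print(" slab pred corners",np.array([proj(d,H+[dx,dy,dz]) for dz in(.168,.086) for dx in(-.023,.023) for dy in(-.008,.008)]).round(1).tolist())
g=cv2.cvtColor(T["img"],cv2.COLOR_BGR2GRAY);print(g[174:192,203:222])
g=cv2.cvtColor(S["img"],cv2.COLOR_BGR2GRAY);print(g[130:147,272:287])
E
```

```text
T
bright [196.4528 171.3491] 106.0 cols 194 199 rows 163 180
all [197.4967 171.8543] 151.0 cols 194 206 rows 162 183
S
bright [275.4651 108.186 ] 43.0 cols 270 282 rows 106 111
all [276.8925 117.7296] 307.0 cols 269 284 rows 105 131
[[146 103  95  89  89  89  93  91  92  89  89  85  68  61  43  84 134 162
  175 178 168 143 102  97  92  99  95  96  97  98]
 [173 138 100  89  89  91  91  90  90  92  96  96 101 115 113 132 167 174
  176 175 169 163 121 101  96 101  99  98 102 101]
 [187 168 120  92  92  90  91  91  96 107 123 130 144 169 171 171 174 171
  164 153 145 148 143 106  92  97  97  97  97  99]
 [188 180 144  98  85  92  87 103 120 142 165 171 175 175 173 163 153 143
  132 114 115 144 161 122  95  97 101  98  98  96]
 [192 189 174 126  96  97  98 116 155 175 179 176 166 159 145 125 107 101
   93  83  95 135 175 150 108  97  95  96 100 100]
 [186 193 185 151 119 126 131 125 156 165 157 148 135 121 103  89  76  79
   79  79  95 141 181 166 117  96  99  95  97 102]
 [175 190 189 175 156 171 170 130 124 125 112 110  96  91  99  93  85  76
   79  75  88 134 168 147 108  93  95  97 1
[... 2582 characters left out ...]
6 195]
 [188 186 193 191 182 158  99  68  78 114 155 189 193 192 196]
 [163 165 179 171 152 134  90  69  70  85 120 173 192 196 193]
 [140 141 144 152 124 112  88  67  63  62  99 159 190 192 196]
 [132 136 149 161 124  85  70  71  62  61  96 156 189 199 194]
 [138 150 169 176 131  73  66  69  68  68 107 161 191 195 194]
 [143 173 189 183 135  87  81  72  77 102 145 181 195 195 197]
 [138 155 179 184 152 123 123  98  92 133 182 194 193 191 195]
 [133 136 153 177 178 171 171 138 118 168 190 198 197 194 198]
 [136 133 137 156 178 189 191 166 158 185 195 192 195 194 191]
 [140 134 132 135 154 176 191 190 188 194 195 191 196 195 196]
 [162 140 135 130 139 152 181 193 189 179 174 176 192 194 194]]
```

```bash
python3 - <<'E'
from h import *
f=np.load("st.npz"); tgt=f["tgt"];Ri=f["Ri"]
bot.move_linear(tgt-[0,0,.026],Ri,.08)
f0=bot.state()["contact_force"]
z0=tgt[2]
hit=bot.move_linear(tgt-[0,0,.030+.048],Ri,.03,guard=8)
s=bot.state(); print(hit,"depth mm",(tgt[2]-.03-s["eef_pos"][2])*1e3,s["contact_force"]-f0,s["eef_pos"]-tgt,s["finger_gap"],s["clock"])
T=bot.get_image("top");S=bot.get_image("side"); cv2.imwrite("pics/e.png",np.hstack([crop(T,175,125,75,100,5),crop(S,245,75,75,100,5)]))
E
```

```text
False depth mm 47.79605204651657 [-0.0524 -0.0048 -0.3514] [ 0.0001  0.     -0.0778] 0.04599752357434362 22.7333
```

View pics/e.png

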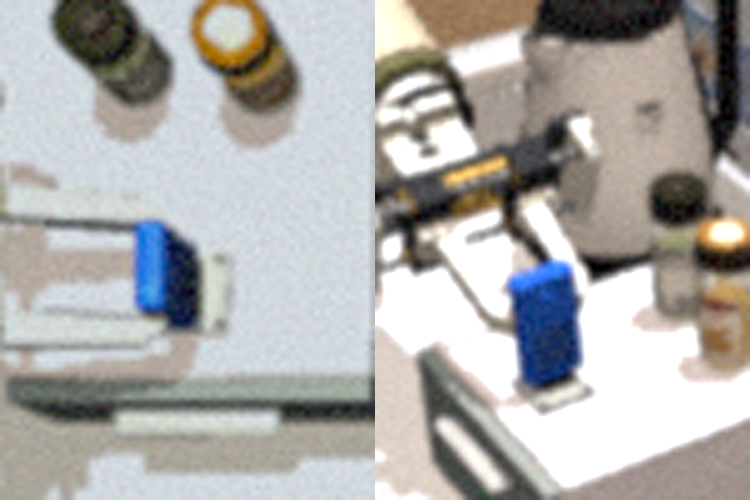

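The key is seated: the collar is at the plate in both views (side px about (355,385) in the crop). Now I'll press it fully home, release, retreat and go above.

```bash
python3 - <<'E'
from h import *
f=np.load("st.npz"); Ri=f["Ri"]; p=bot.state()["eef_pos"]
print(bot.move_linear(p-[0,0,.004],Ri,.02,guard=8)); s=bot.state(); print((s["eef_pos"]-p)*1e3,s["contact_force"])
bot.command_gripper(.07); p=bot.state()["eef_pos"]
bot.move_linear(p-Ri[:,2]*.09,Ri,.15); bot.wait(.1)
T=bot.get_image("top");S=bot.get_image("side"); s=bot.state(); print(s["clock"],s["contact_force"])
H=np.array([.563,.198,.115])
for n,d,(x0,y0,w,h) in(("T",T,(185,155,40,45)),("S",S,(262,95,40,70))):
    im=d["img"][y0:y0+h,x0:x0+w].astype(int); b=im[...,0]; sat=b-im[...,2]
    for m in((b>110)&(sat>60),sat>35):
        m=m.astype(np.uint8); c,A=centroid(m,x0,y0); ys,xs=np.nonzero(m); print(n,c,A,xs.min()+x0,xs.max()+x0,ys.min()+y0,ys.max()+y0)
    print("pred top",np.array([proj(d,H+[dx,dy,.090]) for dx in(-.02,.02) for dy in(-.008,.008)]).mean(0))
cv2.imwrite("pics/f.png",np.hstack([crop(T,175,125,75,100,5),crop(S,245,75,75,100,5)]))
E
```

```text
True
[ 0.058  -0.0645 -0.6035] [-0.1195  1.1491  5.7797]
24.6167 [ 0.7938  0.0893 -0.033 ]
T [204.4316 176.7895] 95.0 202 207 169 185
T [205.2761 176.9254] 134.0 202 211 168 186
pred top [203.9621 176.627 ]
S [278.4318 129.5455] 44.0 272 284 127 132
S [279.2464 138.1739] 276.0 272 285 126 151
pred top [277.2326 129.292 ]
```

View pics/f.png

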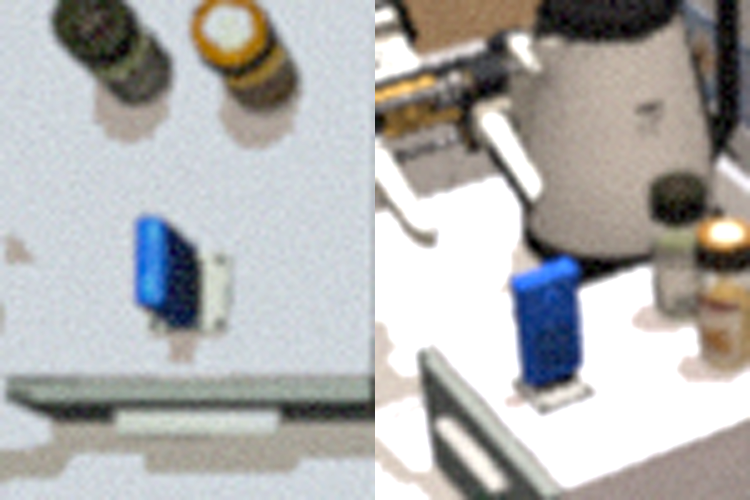

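```bash
cat >> h.py <<'E'
def down(yaw,H=None):
    """tool down, tool y = world x rotated by yaw deg"""
    return Ro.from_euler('z',yaw,degrees=True).as_matrix()@np.c_[[0,1.,0],[1.,0,0],[0,0,-1.]]
E
python3 - <<'E'
from h import *
H=np.array([.563,.198,.115]); R=down(.6)
p=bot.state()["eef_pos"]; bot.move_linear(p+[0,.02,.13],None,.25)
bot.move_ptp(H+[0,0,.17],R)
print(bot.move_linear(H+[0,0,.045],R,.12,guard=8)); print(bot.state()["eef_pos"],bot.state()["contact_force"])
bot.command_gripper(.03); s=bot.state(); print(s["finger_gap"],s["grip_force"],s["contact_force"],s["ft_torque"],s["clock"])
p=s["eef_pos"]
for a in(40,70,80,84):
    bot.move_linear(p,down(.6-a),.15); s=bot.state(); y=s["orientation"][:,1]
    print(a,np.degrees(np.arctan2(y[1],y[0])),s["joints"][5],s["ft_torque"],s["contact_force"],s["finger_gap"],s["clock"])
bot.wait(.2)
T=bot.get_image("top");S=bot.get_image("side")
cv2.imwrite("pics/g.png",np.hstack([crop(T,175,125,75,100,5),crop(S,245,75,75,100,5)]))
E
```

```text
False
[0.5637 0.1982 0.1612] [-0.1031  0.6658  0.2679]
0.04588544134303542 30.000019446015358 [-0.5708  0.5144  1.8371] [-0.0878  0.0736  0.0029] 28.0667
40 -39.288649363612464 53.75128809202852 [0.4652 0.2056 0.0517] [0.1801 2.6112 0.322 ] 0.04584482221049377 28.9167
70 -69.23843492830926 83.69072715026023 [0.5746 0.042  0.0138] [0.7342 2.3698 0.3459] 0.04599754335050786 29.5917
80 -79.12376869839012 93.57837582525246 [ 0.8223 -0.0079 -0.0144] [ 0.0937  2.4029 -0.0463] 0.04576200350299264 29.9167
84 -83.14645437385138 97.60416563550802 [ 0.9492 -0.055  -0.033 ] [0.9202 3.6148 0.3717] 0.04603730446039838 30.1667
```

View pics/g.png

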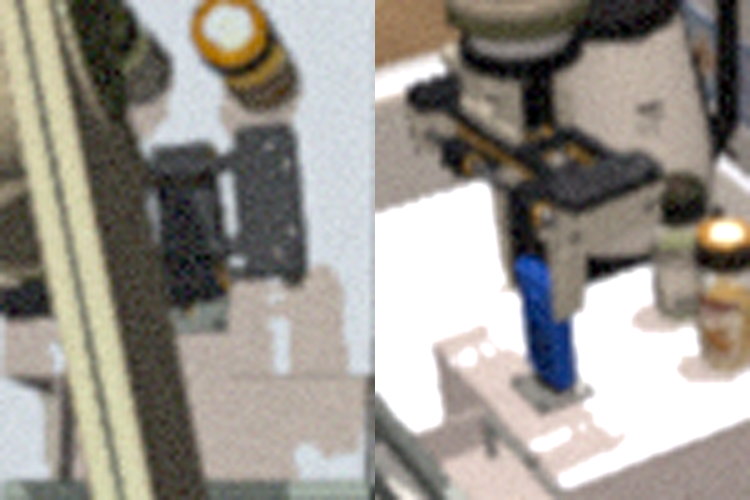

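The drawer front has sprung out (side crop, lower left) and the key is turned. I'll turn a few degrees more to be sure of the stop, then turn back home.

```bash
python3 - <<'E'
from h import *
p=np.array([.5635,.1982,.160])
def rot(a):
    bot.move_linear(p,down(.6-a),.15); s=bot.state(); y=s["orientation"][:,1]
    print(a,np.degrees(np.arctan2(y[1],y[0])),s["ft_torque"],s["contact_force"],s["eef_pos"],s["clock"])
p=bot.state()["eef_pos"]
rot(87); bot.wait(.2); print(bot.state()["ft_torque"])
for a in(45,10,0,-4,-6): rot(a)
bot.wait(.2); rot(-1)
s=bot.state(); print(s["ft_torque"],s["finger_gap"])
E
```

```text
87 -86.29513782717441 [ 1.0925 -0.1937  0.1538] [ 1.5457  3.6704 -0.2273] [0.5633 0.1983 0.1603] 30.7167
[ 1.1168 -0.2016  0.2152]
45 -44.507572591919825 [ 0.1933 -0.0011 -0.0133] [0.6889 1.0415 0.8745] [0.5632 0.1977 0.1604] 31.8
10 -9.551222521341334 [ 0.0435 -0.2744 -0.0004] [ 0.7886  0.5965 -0.3034] [0.5633 0.198  0.1604] 32.5583
0 0.33598399930352246 [ 0.006  -0.1853  0.0038] [0.416  0.3029 0.446 ] [0.5632 0.1981 0.1603] 32.8833
-4 4.360558666780705 [ 0.0167 -0.1134  0.0611] [ 0.3057 -0.0381  0.1419] [0.5631 0.1981 0.1603] 33.1333
-6 6.433381274128364 [-0.0334 -0.0881 -0.2121] [ 1.2484 -0.7195  0.6806] [0.5632 0.1981 0.1603] 33.3833
-1 1.6986128781481566 [-0.1286  0.0909  0.074 ] [-0.2305  0.4408  1.6414] [0.5631 0.1981 0.1603] 33.8333
[-0.1286  0.0909  0.074 ] 0.04595696184462338
```

```bash
python3 - <<'E'
from h import *
R=down(1.2); p=bot.state()["eef_pos"]
print(bot.move_linear(p+[0,0,.055],R,.06,guard=12)); s=bot.state(); print(s["eef_pos"],s["contact_force"],s["finger_gap"],s["clock"])
if s["eef_pos"][2]-p[2]>.05:
    bot.move_linear(p+[0,0,.14],R,.2)
    M=np.array([.517,-.3915,0])
    bot.move_linear(M+[0,0,.30],R,.25); bot.wait(.2)
    T=bot.get_image("top");S=bot.get_image("side"); print(bot.state()["finger_gap"],bot.state()["clock"])
    tip=bot.state()["eef_pos"]-[0,0,.0933]; print("pred tip",proj(T,tip),proj(S,tip))
    cv2.imwrite("pics/hh.png",np.hstack([crop(T,390,150,75,100,5),crop(S,335,210,75,100,5)]))
E
```

```text
False
[0.5628 0.198  0.2147] [ 0.8263  0.2155 -0.9657] 0.046015443073509375 34.9
0.046123455651049826 38.2917
pred tip [439.8187 194.6156] [381.225  253.4312]
```

View pics/hh.png

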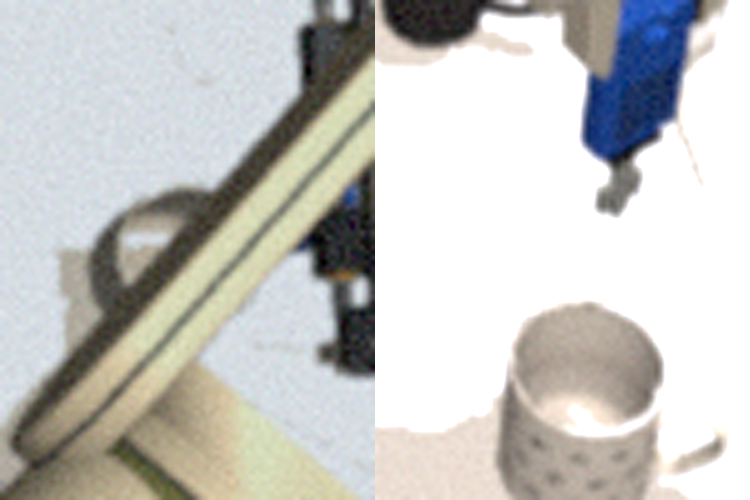

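The drawn-out key hangs blade down above the spotted mug, with the tip at side px (382,252), as predicted. I'll lower it, release and retreat.

```bash
python3 - <<'E'
from h import *
R=down(1.2); M=np.array([.517,-.3915,0])
bot.move_linear(M+[0,0,.20],R,.15)
print(bot.move_linear(M+[0,0,.106],R,.06,guard=4)); s=bot.state(); print(s["eef_pos"],s["contact_force"],s["clock"])
if s["eef_pos"][2]<.12:
    bot.command_gripper(.09); bot.wait(.5)
    print(bot.move_linear(s["eef_pos"]+[0,0,.16],R,.1,guard=10)); 
    bot.move_linear(np.array([.40,-.15,.32]),R,.25); bot.wait(.3)
    T=bot.get_image("top");S=bot.get_image("side"); s=bot.state();print(s["clock"],s["contact_force"])
    cv2.imwrite("pics/i.png",np.hstack([crop(T,390,150,75,100,5),crop(S,335,210,75,100,5)]))
E
```

```text
False
[ 0.5173 -0.3917  0.1065] [ 0.3033 -0.24   -0.635 ] 40.825
False
45.6 [ 0.4238 -0.6178  0.3444]
```

View pics/i.png

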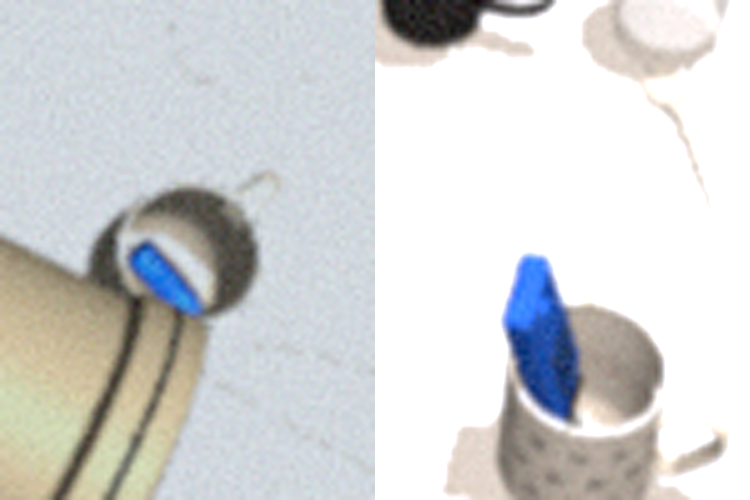

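The key stands blade down in the upright spotted mug, with its blue grip above the rim (side crop about (540,330)). The mug hasn't moved and the robot is clear, so I'm handing in.

```bash
python3 -c "
from cell import bot
print(bot.hand_in())"
```

```text
the job is handed in; nothing more can be done
None
```

I handed the job in at about 46 s: the key opened the drawer, was turned back home and drawn out, and now rests blade down in the spotted mug; the judge's verdict was not shown.

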